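# Put the loose teapot spares away in the parts caddy

## Task

Clear the teapot spares off the bench into the parts caddy: the curved steel spout, the bowed teapot handle and both round lid knobs, each into the bin that already holds its own kind. Set each one down gently, without dropping it, the same way up as it lay on the bench, flat on the floor of the bin. Leave the look-alikes from other jobs (the straight pipe nipple, the square-cornered cabinet pull and the three-armed machine knob) where they lie.

Things in the scene. Friction and masses are not known exactly. Their poses are not given: they have to be found in the camera images.
- spout: Loose steel teapot spout lying on its side, an S-bent tapering tube about 100 mm long and 52 mm across the bend, 63 to 126 g: wide end 33 mm diameter at own x = -45, y = +13 mm, narrow end 16 mm diameter at x = +44, y = -19 mm. Origin on the underside at the middle, where a straight length of 26 mm runs along own x, 20 to 22 mm thick and about 21 mm high: grip it there across own y. z up.
- handle: Loose black teapot side handle lying flat, a rounded bow about 98 mm long (own x) with steel tabs at both ends, 42 to 84 g. Origin on the underside at the middle of the grip, where a straight length of 26 mm runs along own x, 16 mm thick and 16 mm high: grip it there across own y. The ends bend towards +y: it covers y = -8 to +40 mm. z up.
- knob_a: Loose round black teapot-lid knob standing on its foot, mushroom shaped with a smooth round head: head 36 mm diameter from 11 to 22 mm up, 31 mm high over the dome, foot 28 mm with a brass collar, 25 to 49 g. Origin at the centre of its underside, z up. Same as knob_b.
- knob_b: A second lid knob, the same as knob_a.
- bin_spouts: The bin of spouts: a spout like the loose one lies fixed along its -y wall (own y below -16 mm, up to 35 mm high); the floor from y = -14 to +75 mm is free. Blue bin 120 (own x) x 154 (own y) x 30 mm, walls and floor 2 mm, fixed in the caddy; origin at the centre of its underside, 3 mm above the bench. The three bins stand in any order along their own x, 122 mm apart.
- bin_handles: The bin of handles: a bowed handle like the loose one lies fixed along its -y wall (own y below -24 mm, 18 mm high); the floor from y = -22 to +75 mm is free. Blue bin 120 (own x) x 154 (own y) x 30 mm, walls and floor 2 mm, fixed in the caddy; origin at the centre of its underside, 3 mm above the bench. The three bins stand in any order along their own x, 122 mm apart.
- bin_knobs: The bin of lid knobs, for both knobs: two round knobs stand fixed along its -y wall (at own x = -30 and +30, y = -54 mm, 33 mm high); the floor from y = -34 to +75 mm is free. Blue bin 120 (own x) x 154 (own y) x 30 mm, walls and floor 2 mm, fixed in the caddy; origin at the centre of its underside, 3 mm above the bench. The three bins stand in any order along their own x, 122 mm apart.
- nipple: Look-alike of the spout, leave it: a straight steel pipe nipple 84 mm long and 21 mm thick with threaded ends and a hexagon 28 mm across flats at its middle, lying along own x on the hexagon. Origin at the middle of the underside.
- pull: Look-alike of the handle, leave it: a black cabinet pull lying flat, a straight square bar 92 mm long (own x), 10 mm wide, 12 mm high, with two straight legs to y = +34 mm at right angles. Origin under the middle of the bar.
- armed_knob: Look-alike of the lid knobs, leave it: a black machine knob with three arms, 60 mm across and 26 mm high, standing on its 26 mm hub. Origin at the centre of its underside.

How it is judged:
At the end, for the whole second after the job is handed in: Spout, handle and both lid knobs each in the bin of their kind (origin within 58 mm in x, 75 mm in y, under 8 mm above the bin's origin), upright as before within 0.15 rad, at rest; the pipe nipple, cabinet pull and three-armed knob within 25 mm of where they were (x of spout in the frame of bin_spouts between -0.058 and 0.058 m and y of spout in the frame of bin_spouts between -0.075 and 0.075 m and z of spout in the frame of bin_spouts below 0.008 m and angle between each of spout, handle, knob_a, knob_b's own z axis and vertical below 0.15 rad and linear speed of each of spout, handle, knob_a, knob_b below 0.02 m/s and x of handle in the frame of bin_handles between -0.058 and 0.058 m and y of handle in the frame of bin_handles between -0.075 and 0.075 m and z of handle in the frame of bin_handles below 0.008 m and x of knob_a in the frame of bin_knobs between -0.058 and 0.058 m and y of knob_a in the frame of bin_knobs between -0.075 and 0.075 m and z of each of knob_a, knob_b in the frame of bin_knobs below 0.008 m and x of knob_b in the frame of bin_knobs between -0.058 and 0.058 m and y of knob_b in the frame of bin_knobs between -0.075 and 0.075 m and distance of each of nipple, pull, armed_knob from where it was at the start of the episode below 0.025 m); the robot touches nothing.
It fails at once if the pipe nipple, the cabinet pull or the three-armed knob is shifted by more than 25 mm (distance of any of nipple, pull, armed_knob from where it was at the start of the episode above 0.025 m).
It fails at once if a spare is dropped or thrown: faster than 0.7 m/s (a free fall of 25 mm) while the fingers do not hold it ((linear speed of spout above 0.7 m/s and contact force between the fingers and spout below 0.05 N) or (linear speed of handle above 0.7 m/s and contact force between the fingers and handle below 0.05 N) or (linear speed of knob_a above 0.7 m/s and contact force between the fingers and knob_a below 0.05 N) or (linear speed of knob_b above 0.7 m/s and contact force between the fingers and knob_b below 0.05 N)).
It also fails if it takes over 109 s, if anything falls off the work surface, if the arm or the gripper's body presses on something with over 40 N, if the wrist force passes 120 N, or if a joint passes its speed limit or range.

## Robot

A 6-joint arm with a two-finger parallel gripper is mounted at the origin on the work surface. World frame = base frame: x ahead of the robot, y to its left, z up, the work surface at z = 0. Lengths are in m, angles in rad, forces in N, time in s.
With the tool pointing down it reaches from about 0.4 to 0.825 m from the base axis. Payload 7 kg.
Tool frame: the origin (TCP) lies at the centre of the arm's flange, where the gripper is bolted on; the fingertips stand 178 mm ahead of it and the grasp point (between the pads) lies 159 mm ahead of it; x points along the fingers, y is the direction in which the jaws open and shut, and the axes are right-handed (so a half turn about x gives the same grasp; the last joint's range is limited). The gripper opens to 88 mm and grips with 3 to 60 N. Pads are 19 mm wide; open, the fingers measure 130 mm over their backs; the gripper's body (78 mm by 193 mm) begins 47 mm behind the grasp point.
Start: joints at [-0.967, 0.359, 0.012, 0, -1.224, -0.288], TCP at [0.21, -0.642, 0.405] pointing down, gripper open.
Joint ranges: [-3.07, 3.07], [-1.43, 2.12], [-1.02, 1.25], [-3.03, 1.67], [-3.05, -0], [-3.03, 3.03]. Speed limits (rad/s): [2.39, 2.39, 3.01, 3.14, 3.14, 3.14].

## Interface

Orientations are given as [roll, pitch, yaw] about the fixed x, y, z axes, in that order (R = Rz(yaw) Ry(pitch) Rx(roll)).
In Python, from station import status, viewer, arm gives the robot as it stands. The module is installed in compiled form; this text tells all that it offers.
- The arm moves only by the tool apply_moves, never from a script. Its argument "commands" is a list of rows, each an object of numbers: "dx", "dy", "dz": the shift along the world's x, y, z in mm; "spin": the turn about the world's z in degrees; "hand": the closure, from 0 (fully open) to 1 (shut). A call has exactly 5 rows; each row shifts and turns the commanded pose from where the row before left it; what a row does not reach is not made up. A row lasts 1/8 s, in which the tool goes at most 62.5 mm and 10.7 degrees, less where a joint would pass 70% of its speed; a pose out of reach is approached as far as the arm can. A call is refused whole if a number of a shift passes 62.5 or a number of a turn 10.7, either way. A call with a gripper value outside its range is refused whole. The fingers move at their own pace and stop on an object; "grip_force" is the grip in N (left out, the last holds). Time passes only in rows, so rows that do not move let the fingers close, or fill a call up. It gives the time, the measured TCP pose, the force and the opening at its end, in the units of the state.
- status.get_state(): the state, without advancing time (a new reading comes with each control period).
- viewer.grab_frame(name): name is "scene" or "top" or "wrist"; returns the picture (400x640x3 uint8, red, green, blue); there is no depth.
- viewer.camera_info(name): a dict with "fx", "fy", "cx", "cy" (pixels), "D" ([k1, k2, p1, p2, k3] as OpenCV has them; the pictures are not rectified), "eye" and "attitude" of the camera in the world; the wrist camera has in their place "T_tool_cam" (4x4, takes a point from camera to tool coordinates, whose origin is the TCP and whose axes are the tool frame's). Camera axes: x right, y up, looking along -z (the intrinsics and any distortion apply to the point x, -y, -z); pixel columns grow to the right and rows downward; lengths in m; the calibration is good to about 2 mm. A picture is of the moment at which its call begins: read the wrist's pose just before it. camera_info takes no time and is no camera call.
- arm.job_done(): hands the job in, once; it reports no verdict.
The state is a dict: "t": time; "q": joint angles; "qd": joint speeds; "joint_efforts": joint torques, N m; "eef_pos": TCP position; "ee_rot": TCP orientation; "force": force on the tool from outside, world axes, zero at the start; "moment": the same for the moment, N m; "width": finger opening in m.
Only numpy, scipy, OpenCV 4.12 (cv2) and the standard library are available. Lean on these libraries where they do the work, as an engineer would, in place of code of your own. Each camera call takes 0.05 s, during which the arm holds its last target.

## Working session

There is one attempt and no reset: what is moved stays moved. The work goes in short steps, Python scripts to look and compute and a tool call to move; the robot and the scene stay as the last step left them, time stands still between calls to the robot, and variables do not carry over. Pictures are saved under pics/ and viewed, and the job is handed in when it is done.

Besides the shell and the picture viewer there is one more tool, called after "Request:" as name(argument=value, ...), one argument or row to a line, values as JSON. apply_moves: Moves the arm, as the interface text tells. Its arguments: {"type":"object","properties":{"commands":{"type":"array","items":{"type":"object","properties":{"dx":{"type":"number"},"dy":{"type":"number"},"dz":{"type":"number"},"spin":{"type":"number"},"hand":{"type":"number"}}}},"grip_force":{"type":"number"}},"required":["commands"]}

```bash
mkdir -p pics; python3 - <<'E'
from station import status, viewer, arm
import cv2
s=status.get_state(); print(s)
for n in ["scene","top","wrist"]:
    print(n,viewer.camera_info(n))
for n in ["scene","top"]:
    cv2.imwrite(f"pics/{n}0.png",viewer.grab_frame(n)[:,:,::-1])
E
```

```text
{'t': 0.0, 'q': array([-9.66909079e-01,  3.59385752e-01,  1.10454759e-02, -3.62972338e-04,
       -1.22411896e+00, -2.88109503e-01]), 'qd': array([-6.53041884e-04, -7.22319380e-04, -6.21475323e-05, -8.58449649e-04,
       -4.48056383e-05,  1.57399154e-04]), 'joint_efforts': array([ 4.38422103e-04, -5.82718134e+01,  2.93053901e+01,  6.99716672e+00,
        6.68471883e-03, -1.82245576e-04]), 'eef_pos': array([ 0.20956573, -0.64142778,  0.40371504]), 'ee_rot': array([1.65654986, 1.56909876, 1.97220399]), 'force': array([-0.78223584, -0.24190284, -0.08651557]), 'moment': array([0.00762285, 0.01838881, 0.00657043]), 'width': 0.08751119306289681}
scene {'fx': 362.8061485547378, 'fy': 362.8061485547378, 'cx': 320.27431722447847, 'cy': 200.04206949760206, 'D': array([0.02361888, 0.        , 0.        , 0.        , 0.        ]), 'eye': array([1.23417528, 0.03297724, 0.50467281]), 'attitude': array([ 0.94362268, -0.01653331,  1.53887575])}
top {'fx': 376.3565183899403, 'fy': 376.3565183899403, 'cx': 320.04252708030583, 'cy': 196.16652653169353, 'D': array([-0.06829733,  0.        ,  0.        ,  0.        ,  0.        ]), 'eye': array([0.43510872, 0.06617659, 0.93935564]), 'attitude': array([ 0.14979865, -0.00869644, -1.54436475])}
wrist {'fx': 299.5678012813428, 'fy': 299.5678012813428, 'cx': 322.4966441021873, 'cy': 197.84212504291548, 'D': array([-0.0245308,  0.       ,  0.       ,  0.       ,  0.       ]), 'T_tool_cam': array([[ 2.61871598e-04,  2.55817938e-01, -9.66724942e-01,
         2.02496048e-02],
       [ 9.99999966e-01, -6.02627464e-05,  2.54938387e-04,
         4.12119419e-04],
       [ 6.96031248e-06, -9.66724976e-01, -2.55817945e-01,
        -6.91216828e-02],
       [ 0.00000000e+00,  0.00000000e+00,  0.00000000e+00,
         1.00000000e+00]])}
```

View pics/top0.png

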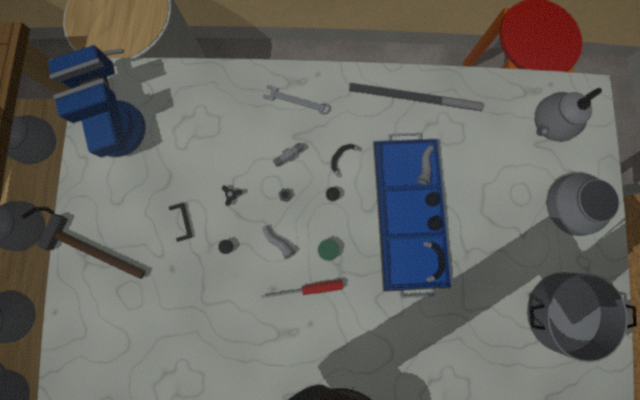

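View pics/scene0.png

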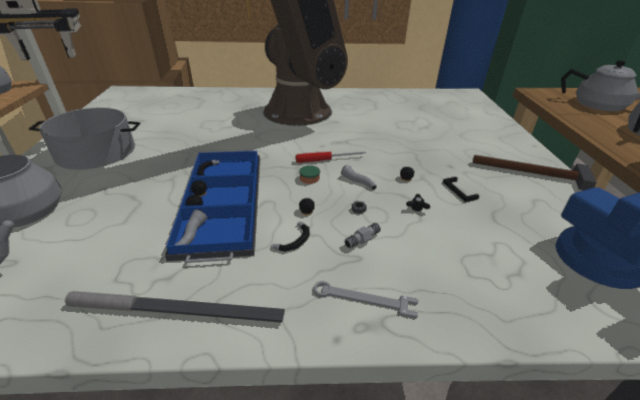

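```bash
cat > h.py <<'E'
from station import status, viewer, arm
import cv2, numpy as np
from scipy.spatial.transform import Rotation as Ro
def rpy(a): return Ro.from_euler('xyz',a).as_matrix()
def cam(n,s=None):
    c=viewer.camera_info(n); K=np.array([[c['fx'],0,c['cx']],[0,c['fy'],c['cy']],[0,0,1]])
    if 'eye' in c: return K,c['D'],np.array(c['eye']),rpy(c['attitude'])
    T=np.eye(4); T[:3,:3]=rpy(s['ee_rot']); T[:3,3]=s['eef_pos']; M=T@c['T_tool_cam']
    return K,c['D'],M[:3,3],M[:3,:3]
def ray(px,C,z):
    K,D,e,R=C
    p=cv2.undistortPoints(np.array(px,float).reshape(-1,1,2),K,D)[:,0]
    d=np.c_[p[:,0],-p[:,1],-np.ones(len(p))]@R.T
    return e+d*((z-e[2])/d[:,2])[:,None]
def proj(P,C):
    K,D,e,R=C
    q=(np.array(P,float).reshape(-1,3)-e)@R; q=q*[1,-1,-1]
    return cv2.projectPoints(q,np.zeros(3),np.zeros(3),K,D)[0][:,0]
E
python3 - <<'E'
import cv2
a=cv2.imread('pics/top0.png'); cv2.imwrite('pics/topz.png',cv2.resize(a[125:305,155:465],None,fx=2.58,fy=2.58,interpolation=cv2.INTER_CUBIC))
a=cv2.imread('pics/scene0.png'); cv2.imwrite('pics/scz.png',cv2.resize(a[140:270,160:490],None,fx=2.42,fy=2.42,interpolation=cv2.INTER_CUBIC))
E
```

```text
(no output)
```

View pics/topz.png

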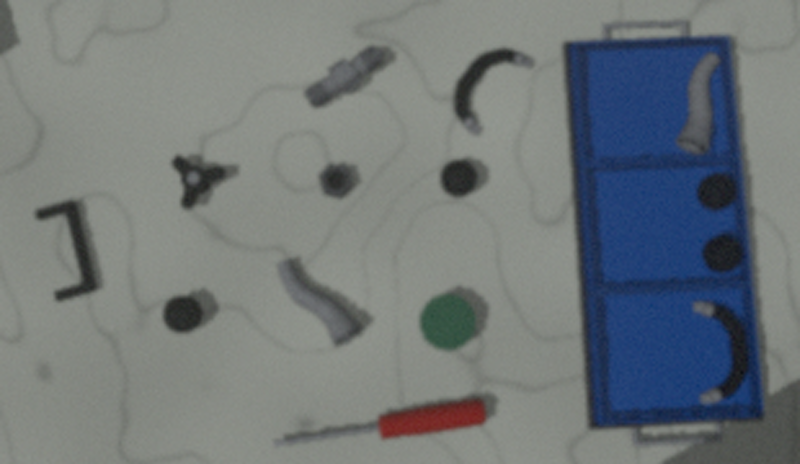

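View pics/scz.png

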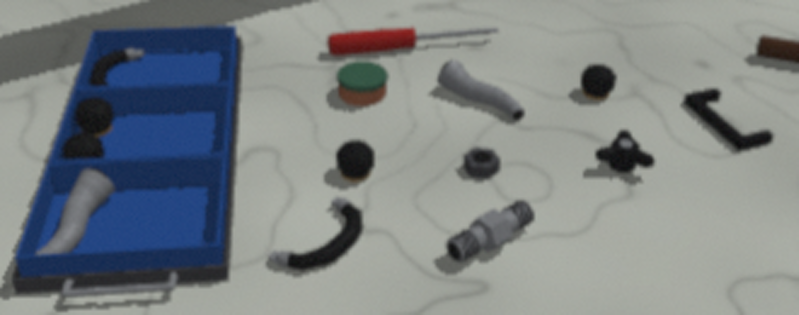

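```bash
python3 - <<'E'
from h import *
C=cam('top'); f=lambda L:[(155+u/2.58,125+v/2.58) for u,v in L]
def show(n,L,z): print(n,(ray(f(L),C,z)*1000).round(0)[:,:2].tolist())
a=cv2.imread('pics/top0.png').astype(int)
dark=((a.max(2)<55)).astype(np.uint8)
n,l,st,ce=cv2.connectedComponentsWithStats(dark[125:305,155:465])
for i in range(1,n):
    if st[i,4]>25: print(st[i].tolist(),((ce[i])*2.58).round(), (ray([ce[i]+[155,125]],C,.018)*1000).round(1)[0,:2])
show('bins rim corners TL TR BR BL',[(566,43),(733,38),(762,418),(592,426)],.033)
show('divider ends',[(582,160),(745,160),(590,287),(750,283)],.033)
show('knobs A',[(183,313),(459,178)],.02)
show('handle tabs, mid',[(472,126),(528,60),(478,75)],.008)
show('spout wide end c',[(352,328)],.016); show('narrow, mid',[(291,264),(318,303)],.01)
show('pull',[(75,205),(95,290),(40,213),(58,297)],.01); show('armed',[(200,180)],.015);show('nut',[(339,180)],.01)
show('nipple',[(312,98),(388,54)],.012);show('jar',[(449,321)],.03);show('screwdriver',[(280,440),(488,408)],.01)
E
```

```text
[177, 20, 22, 25, 129] [476.  77.] [681.4  16. ]
[172, 63, 12, 12, 119] [458. 177.] [581.8  31. ]
[71, 65, 16, 15, 83] [201. 183.] [568.7 277.9]
[127, 67, 6, 6, 33] [334. 179.] [576.3 149.9]
[271, 68, 14, 13, 143] [716. 190.] [ 575.6 -219.4]
[15, 79, 22, 36, 151] [ 75. 246.] [505.2 395.9]
[273, 91, 15, 14, 153] [722. 252.] [ 515.8 -224.2]
[65, 116, 13, 12, 131] [183. 313.] [444.6 287.9]
[277, 119, 13, 35, 199] [733. 349.] [ 423.9 -233.2]
bins rim corners TL TR BR BL [[714.0, -70.0], [724.0, -234.0], [362.0, -255.0], [352.0, -96.0]]
divider ends [[599.0, -86.0], [603.0, -243.0], [479.0, -94.0], [486.0, -245.0]]
knobs A [[444.0, 287.0], [580.0, 30.0]]
handle tabs, mid [[634.0, 18.0], [703.0, -36.0], [686.0, 13.0]]
spout wide end c [[435.0, 128.0]]
narrow, mid [[494.0, 189.0], [458.0, 161.0]]
pull [[545.0, 402.0], [464.0, 376.0], [536.0, 436.0], [456.0, 411.0]]
armed [[572.0, 280.0]]
nut [[577.0, 146.0]]
nipple [[657.0, 175.0], [704.0, 103.0]]
jar [[444.0, 37.0]]
screwdriver [[329.0, 192.0], [364.0, -2.0]]
```

```bash
python3 - <<'E'
from h import *
s=status.get_state(); R=rpy(s['ee_rot']); print(R.round(3)); print(np.degrees(np.arctan2(R[1,1],R[0,1])))
E
```

```text
[[-0.001 -0.31   0.951]
 [ 0.001  0.951  0.31 ]
 [-1.     0.001 -0.   ]]
108.0873005092467
```

Request:
apply_moves(
  commands=[
    {"dx":20,"dy":55},
    {"dx":22,"dy":55},
    {"dx":24,"dy":55},
    {"dx":24,"dy":55},
    {"dx":24,"dy":55},
  ],
)

```text
invalid input at $.commands[0]: expected keys dx, dy, dz, spin, hand
```

Request:
apply_moves(
  commands=[
    {"dx":20,"dy":55,"dz":0,"spin":0,"hand":0},
    {"dx":22,"dy":55,"dz":0,"spin":0,"hand":0},
    {"dx":24,"dy":55,"dz":0,"spin":0,"hand":0},
    {"dx":24,"dy":55,"dz":0,"spin":0,"hand":0},
    {"dx":24,"dy":55,"dz":0,"spin":0,"hand":0},
  ],
)

```text
t: 0.72
eef_pos: [0.3239, -0.3648, 0.4045]
ee_rot: [1.502, 1.571, 1.817]
force: [1.7, -0.8, 1.1]
width: 0.0875
```

Request:
apply_moves(
  commands=[
    {"dx":25,"dy":55,"dz":0,"spin":0,"hand":0},
    {"dx":25,"dy":55,"dz":0,"spin":0,"hand":0},
    {"dx":25,"dy":55,"dz":0,"spin":0,"hand":0},
    {"dx":25,"dy":55,"dz":0,"spin":0,"hand":0},
    {"dx":25,"dy":55,"dz":0,"spin":0,"hand":0},
  ],
)

```text
t: 1.35
eef_pos: [0.4488, -0.0896, 0.4048]
ee_rot: [-0.013, 1.57, 0.303]
force: [1.3, -0.4, -0.5]
width: 0.0879
```

Request:
apply_moves(
  commands=[
    {"dx":20,"dy":55,"dz":0,"spin":0,"hand":0},
    {"dx":20,"dy":55,"dz":0,"spin":0,"hand":0},
    {"dx":20,"dy":40,"dz":0,"spin":0,"hand":0},
    {"dx":0,"dy":0,"dz":0,"spin":0,"hand":0},
    {"dx":0,"dy":0,"dz":0,"spin":0,"hand":0},
  ],
)

```text
t: 1.98
eef_pos: [0.5083, 0.0584, 0.4041]
ee_rot: [-3.115, 1.569, -2.799]
force: [-0.5, -0.6, 0.0]
width: 0.0876
```

```bash
python3 - <<'E'
from h import *
import json
s=status.get_state(); print(s['t'],s['eef_pos'],s['q'].round(2)); C=cam('wrist',s)
a=viewer.grab_frame('wrist')[:,:,::-1]; cv2.imwrite('pics/w1.png',a)
np.savez('w1.npz',K=C[0],D=C[1],e=C[2],R=C[3])
E
```

```text
1.975 [0.50831005 0.05835989 0.40414736] [ 0.5   0.09 -0.34 -0.   -1.14 -1.75]
```

View pics/w1.png

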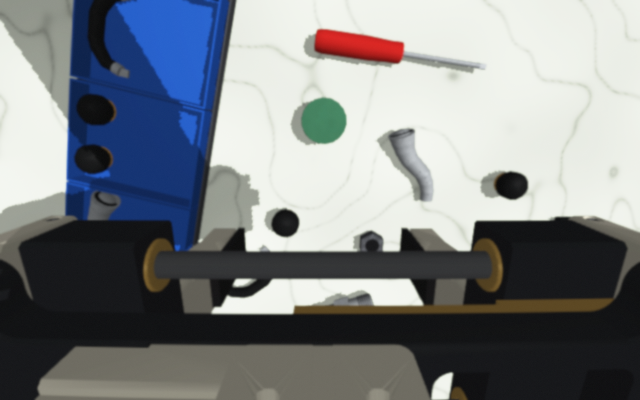

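```bash
python3 - <<'E'
import cv2
a=cv2.imread('pics/w1.png'); cv2.imwrite('pics/w1z.png',cv2.resize(a[115:215,360:460],None,fx=6,fy=6,interpolation=cv2.INTER_CUBIC))
E
```

```text
(no output)
```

View pics/w1z.png

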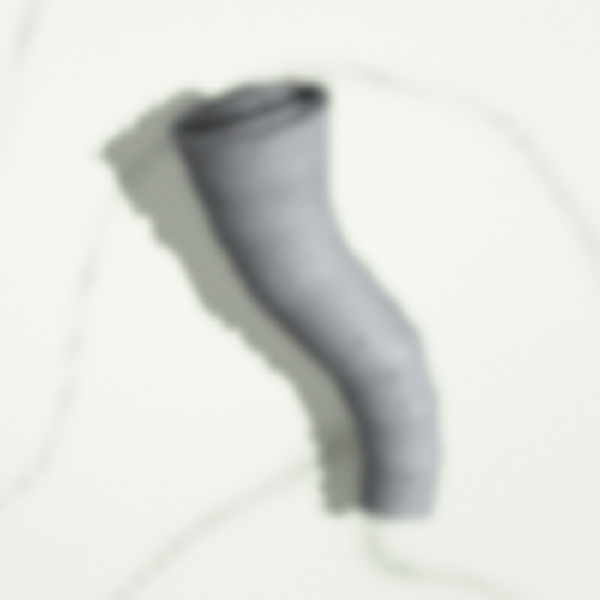

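```bash
cat >> h.py <<'E'
def load(n):
    d=np.load(n); return d['K'],d['D'],d['e'],d['R']
E
python3 - <<'E'
from h import *
C=load('w1.npz'); f=lambda L:[(360+u/6,115+v/6) for u,v in L]
w=ray(f([(253,108)]),C,.0165)[0]*1e3; n=ray(f([(400,517)]),C,.010)[0]*1e3
L=ray(f([(268,262),(335,345)]),C,.010)*1e3; Rr=ray(f([(340,245),(410,325)]),C,.010)*1e3
print(w,n,L,Rr)
d=n-w; print(np.hypot(*d[:2])); yaw=np.degrees(np.arctan2(d[1],d[0]))+np.degrees(np.arctan2(32,89))
print('yaw',yaw,[np.degrees(np.arctan2(*(q[1]-q[0])[1::-1])) for q in (L,Rr)])
y=np.radians(yaw);M=np.array([[np.cos(y),-np.sin(y)],[np.sin(y),np.cos(y)]])
print('origin',w[:2]-M@[-45,13],n[:2]-M@[44,-19],(L.mean(0)+Rr.mean(0))/2)
# knobs check
for p in [(511,185),(285,223)]: print(ray([p],C,.018)*1e3)
E
```

```text
[427.92322997 133.24337395  16.5       ] [498.21885932 197.69780981  10.        ] [[455.93746828 149.66486202  10.        ]
 [467.77184478 169.7307873   10.        ]] [[447.94392855 162.61754196  10.        ]
 [458.86842819 183.16250084  10.        ]]
95.3721647413454
yaw 62.2939528085401 [np.float64(59.46896855976411), np.float64(61.99880158645822)]
origin [460.35480633 167.03971777] [460.9401511 167.5764235] [457.63041745 166.29392303  10.        ]
[[444.15739977 287.87585733  18.        ]]
[[581.10081419  31.50167022  18.        ]]
```

Request:
apply_moves(
  commands=[
    {"dx":-10,"dy":22,"dz":-34,"spin":9,"hand":0},
    {"dx":-10,"dy":22,"dz":-34,"spin":9,"hand":0},
    {"dx":-10,"dy":22,"dz":-34,"spin":9,"hand":0},
    {"dx":-9,"dy":22,"dz":-34,"spin":9,"hand":0},
    {"dx":-9,"dy":20,"dz":-34,"spin":8,"hand":0},
  ],
)

```text
t: 2.65
eef_pos: [0.4602, 0.1658, 0.2342]
ee_rot: [-0.426, 1.57, 0.662]
force: [0.6, 0.5, -1.0]
width: 0.0876
```

Request:
apply_moves(
  commands=[
    {"dx":0,"dy":0,"dz":-20,"spin":0,"hand":0},
    {"dx":0,"dy":0,"dz":-15,"spin":0,"hand":0},
    {"dx":0,"dy":0,"dz":-12,"spin":0,"hand":0},
    {"dx":0,"dy":0,"dz":-5,"spin":0,"hand":0},
    {"dx":0,"dy":0,"dz":0,"spin":0,"hand":0},
  ],
)

```text
t: 3.28
eef_pos: [0.4607, 0.1661, 0.1827]
ee_rot: [-3.123, 1.571, -2.04]
force: [-0.3, -0.0, 0.4]
width: 0.0873
```

```bash
python3 - <<'E'
from h import *
s=status.get_state(); print(s['t'],s['eef_pos'],s['q'].round(2),s['force']); R=rpy(s['ee_rot']); print(np.degrees(np.arctan2(R[1,1],R[0,1])))
a=viewer.grab_frame('wrist')[:,:,::-1]; cv2.imwrite('pics/w2.png',a)
E
```

```text
3.275 [0.46070706 0.16606035 0.18272518] [ 0.75  0.33 -0.66  0.   -0.59 -1.24] [-0.34409497 -0.03910819  0.44364492]
152.06188541618945
```

View pics/w2.png

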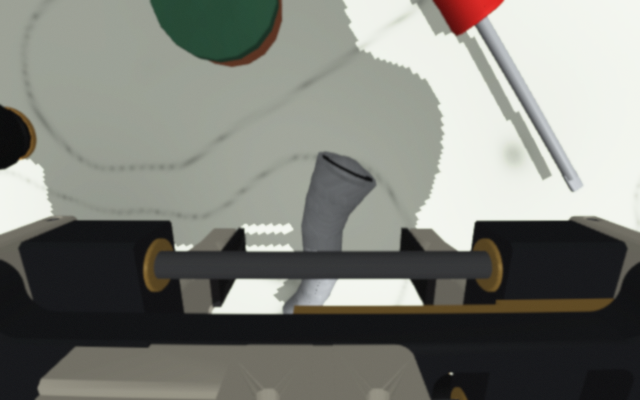

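Request:
apply_moves(
  commands=[
    {"dx":0,"dy":0,"dz":-2,"spin":0,"hand":1},
    {"dx":0,"dy":0,"dz":0,"spin":0,"hand":1},
    {"dx":0,"dy":0,"dz":0,"spin":0,"hand":1},
    {"dx":0,"dy":0,"dz":0,"spin":0,"hand":1},
    {"dx":0,"dy":0,"dz":0,"spin":0,"hand":1},
  ],
  grip_force=25,
)

```text
t: 3.95
eef_pos: [0.4606, 0.1664, 0.1807]
ee_rot: [-0.5, 1.571, 0.584]
force: [0.5, 0.7, 0.7]
width: 0.0431
```

Request:
apply_moves(
  commands=[
    {"dx":0,"dy":0,"dz":0,"spin":0,"hand":1},
    {"dx":0,"dy":0,"dz":0,"spin":0,"hand":1},
    {"dx":0,"dy":0,"dz":0,"spin":0,"hand":1},
    {"dx":0,"dy":0,"dz":0,"spin":0,"hand":1},
    {"dx":0,"dy":0,"dz":0,"spin":0,"hand":1},
  ],
)

```text
t: 4.58
eef_pos: [0.4607, 0.1664, 0.1807]
ee_rot: [-0.483, 1.571, 0.601]
force: [-0.3, 0.0, -0.4]
width: 0.0205
```

Request:
apply_moves(
  commands=[
    {"dx":0,"dy":0,"dz":8,"spin":0,"hand":1},
    {"dx":0,"dy":0,"dz":20,"spin":0,"hand":1},
    {"dx":0,"dy":0,"dz":25,"spin":0,"hand":1},
    {"dx":8,"dy":-12,"dz":25,"spin":-4,"hand":1},
    {"dx":15,"dy":-22,"dz":12,"spin":-6,"hand":1},
  ],
)

```text
t: 5.2
eef_pos: [0.4838, 0.1325, 0.2727]
ee_rot: [-0.262, 1.568, 0.646]
force: [0.2, -0.9, -1.6]
width: 0.0203
```

Request:
apply_moves(
  commands=[
    {"dx":23,"dy":-33,"dz":0,"spin":-7,"hand":1},
    {"dx":23,"dy":-33,"dz":0,"spin":-8,"hand":1},
    {"dx":23,"dy":-34,"dz":0,"spin":-8,"hand":1},
    {"dx":23,"dy":-34,"dz":0,"spin":-8,"hand":1},
    {"dx":23,"dy":-34,"dz":0,"spin":-7,"hand":1},
  ],
)

```text
t: 5.82
eef_pos: [0.599, -0.0368, 0.271]
ee_rot: [2.469, 1.571, 2.711]
force: [0.4, 1.2, -1.6]
width: 0.0204
```

Request:
apply_moves(
  commands=[
    {"dx":23,"dy":-34,"dz":0,"spin":-6,"hand":1},
    {"dx":20,"dy":-30,"dz":0,"spin":-3,"hand":1},
    {"dx":12,"dy":-18,"dz":0,"spin":0,"hand":1},
    {"dx":5,"dy":-10,"dz":0,"spin":0,"hand":1},
    {"dx":0,"dy":0,"dz":0,"spin":0,"hand":1},
  ],
)

```text
t: 6.45
eef_pos: [0.6584, -0.1277, 0.2705]
ee_rot: [2.671, 1.57, 2.76]
force: [-0.6, 0.4, -1.5]
width: 0.0206
```

```bash
python3 - <<'E'
from h import *
s=status.get_state(); print(s['t'],s['eef_pos'],s['q'].round(2),s['force'],s['width']); R=rpy(s['ee_rot']); print(np.degrees(np.arctan2(R[1,1],R[0,1])))
C=cam('wrist',s);np.savez('w3.npz',K=C[0],D=C[1],e=C[2],R=C[3])
a=viewer.grab_frame('wrist')[:,:,::-1]; cv2.imwrite('pics/w3.png',a)
a=viewer.grab_frame('scene')[:,:,::-1]; cv2.imwrite('pics/s3.png',cv2.resize(a[100:300,100:420],None,fx=2.5,fy=2.5))
E
```

```text
6.45 [ 0.65839401 -0.12769486  0.27053389] [ 0.1   0.46 -0.16 -0.   -0.95 -1.58] [-0.56791996  0.35005232 -1.46504103] 0.020642262913786454
95.09238794422373
```

View pics/w3.png

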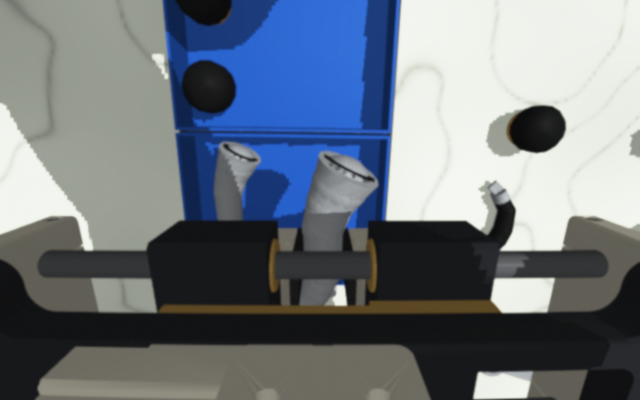

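View pics/s3.png

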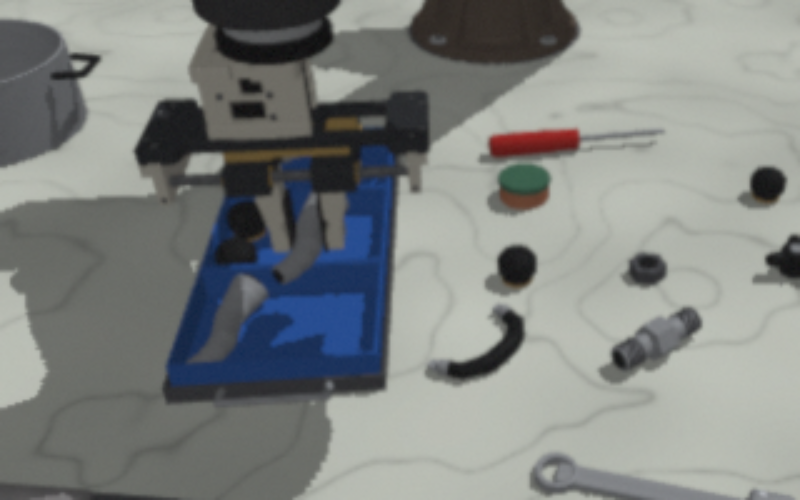

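```bash
python3 - <<'E'
from h import *
C=load('w3.npz')
print(ray([(178,131),(390,132),(390,60),(399,0),(383,220)],C,.033)*1e3)
print('held wide end rim',ray([(320,152),(377,183),(348,168)],C,.09+.0165)*1e3)
print('fixed wide end',ray([(238,150)],C,.005+.0165)*1e3)
E
```

```text
[[ 606.65752316 -235.4948789    33.        ]
 [ 594.15466263  -84.95910709   33.        ]
 [ 547.03892857  -91.72466998   33.        ]
 [ 510.6205714   -90.97328257   33.        ]
 [ 660.00165385  -80.72198447   33.        ]]
held wide end rim [[ 604.83449112 -133.36342083  106.5       ]
 [ 617.40617975 -104.20411648  106.5       ]
 [ 611.3043722  -119.19731096  106.5       ]]
fixed wide end [[ 617.89885174 -195.48161635   21.5       ]]
```

Request:
apply_moves(
  commands=[
    {"dx":3,"dy":0,"dz":-20,"spin":0,"hand":1},
    {"dx":0,"dy":0,"dz":-25,"spin":0,"hand":1},
    {"dx":0,"dy":0,"dz":-20,"spin":0,"hand":1},
    {"dx":0,"dy":0,"dz":-12,"spin":0,"hand":1},
    {"dx":0,"dy":0,"dz":-5,"spin":0,"hand":1},
  ],
)

```text
t: 7.18
eef_pos: [0.6614, -0.1272, 0.1875]
ee_rot: [3.119, 1.569, -3.075]
force: [-0.9, 0.5, -0.1]
width: 0.0207
```

Request:
apply_moves(
  commands=[
    {"dx":0,"dy":0,"dz":-1,"spin":0,"hand":1},
    {"dx":0,"dy":0,"dz":-1,"spin":0,"hand":1},
    {"dx":0,"dy":0,"dz":-1,"spin":0,"hand":1},
    {"dx":0,"dy":0,"dz":0,"spin":0,"hand":1},
    {"dx":0,"dy":0,"dz":0,"spin":0,"hand":1},
  ],
)

```text
t: 7.8
eef_pos: [0.6617, -0.1277, 0.1859]
ee_rot: [-0.083, 1.57, 0.006]
force: [-0.5, 0.8, -1.2]
width: 0.0206
```

Request:
apply_moves(
  commands=[
    {"dx":0,"dy":0,"dz":-1,"spin":0,"hand":1},
    {"dx":0,"dy":0,"dz":0,"spin":0,"hand":1},
    {"dx":0,"dy":0,"dz":0,"spin":0,"hand":0.7},
    {"dx":0,"dy":0,"dz":0,"spin":0,"hand":0.62},
    {"dx":0,"dy":0,"dz":0,"spin":0,"hand":0.62},
  ],
)

```text
t: 8.43
eef_pos: [0.6616, -0.1276, 0.1845]
ee_rot: [2.998, 1.571, 3.087]
force: [-0.3, -0.5, -0.1]
width: 0.0327
```

Request:
apply_moves(
  commands=[
    {"dx":0,"dy":0,"dz":4,"spin":0,"hand":0.62},
    {"dx":0,"dy":0,"dz":15,"spin":0,"hand":0.62},
    {"dx":0,"dy":0,"dz":30,"spin":0,"hand":0.62},
    {"dx":0,"dy":0,"dz":35,"spin":0,"hand":0.62},
    {"dx":0,"dy":20,"dz":30,"spin":0,"hand":0},
  ],
)

```text
t: 9.05
eef_pos: [0.6617, -0.1084, 0.3013]
ee_rot: [-0.2, 1.569, -0.113]
force: [0.1, 0.6, -0.9]
width: 0.0389
```

Request:
apply_moves(
  commands=[
    {"dx":10,"dy":23,"dz":18,"spin":0,"hand":0},
    {"dx":10,"dy":23,"dz":18,"spin":0,"hand":0},
    {"dx":10,"dy":23,"dz":18,"spin":0,"hand":0},
    {"dx":10,"dy":23,"dz":18,"spin":0,"hand":0},
    {"dx":0,"dy":18,"dz":8,"spin":0,"hand":0},
  ],
)

```text
t: 9.68
eef_pos: [0.702, 0.0034, 0.3807]
ee_rot: [0.069, 1.568, 0.158]
force: [-0.0, -0.2, -0.1]
width: 0.0855
```

Request:
apply_moves(
  commands=[
    {"dx":0,"dy":0,"dz":0,"spin":0,"hand":0},
    {"dx":0,"dy":0,"dz":0,"spin":0,"hand":0},
    {"dx":0,"dy":0,"dz":0,"spin":0,"hand":0},
    {"dx":0,"dy":0,"dz":0,"spin":0,"hand":0},
    {"dx":0,"dy":0,"dz":0,"spin":0,"hand":0},
  ],
)

```text
t: 10.3
eef_pos: [0.7016, 0.002, 0.3785]
ee_rot: [-2.927, 1.57, -2.838]
force: [-0.3, -0.4, 0.4]
width: 0.0875
```

```bash
python3 - <<'E'
from h import *
s=status.get_state(); print(s['t'],s['eef_pos'],s['q'].round(2),s['force'],s['width']); R=rpy(s['ee_rot']); print(np.degrees(np.arctan2(R[1,1],R[0,1])))
C=cam('wrist',s);np.savez('w4.npz',K=C[0],D=C[1],e=C[2],R=C[3])
a=viewer.grab_frame('wrist')[:,:,::-1]; cv2.imwrite('pics/w4.png',a)
E
```

```text
10.3 [0.70158997 0.00202792 0.37845769] [ 0.28  0.42  0.04  0.   -1.19 -1.76] [-0.29548697 -0.39251554  0.38803719] 0.08751147189346077
95.06756097639165
```

View pics/w4.png

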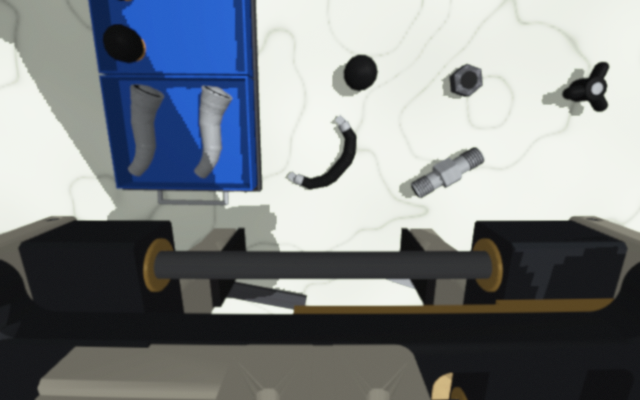

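Spout lies flat in its bin at (213,130). The handle shows fully at (325,160), with tabs at (341,122) and (295,178).

```bash
python3 - <<'E'
from h import *
C=load('w4.npz')
a=cv2.imread('pics/w4.png')
cv2.imwrite('pics/w4z.png',cv2.resize(a[105:205,275:375],None,fx=6,fy=6,interpolation=cv2.INTER_CUBIC))
m=np.zeros(a.shape[:2],np.uint8); m[110:200,280:365]=(a.max(2)<75)[110:200,280:365]
ys,xs=np.nonzero(m); P=ray(np.c_[xs,ys],C,.008)[:,:2]*1e3
c,(w,h),ang=cv2.minAreaRect(P.astype(np.float32)); print(len(P),c,w,h,ang,P.mean(0)); print(cv2.boxPoints((c,(w,h),ang)))
tabs=ray([(340,121),(294,178)],C,.008)[:,:2]*1e3; print(tabs)
E
```

```text
896 (682.4058837890625, 12.481880187988281) 30.39092445373535 86.03861236572266 55.45686340332031 [682.60622535  15.47149461]
[[ 6.3835468e+02  2.4358475e+01]
 [ 7.0922467e+02 -2.4427704e+01]
 [ 7.2645709e+02  6.0528564e-01]
 [ 6.5558710e+02  4.9391464e+01]]
[[633.29755759  16.0727323 ]
 [703.54549791 -31.64254189]]
```

View pics/w4z.png

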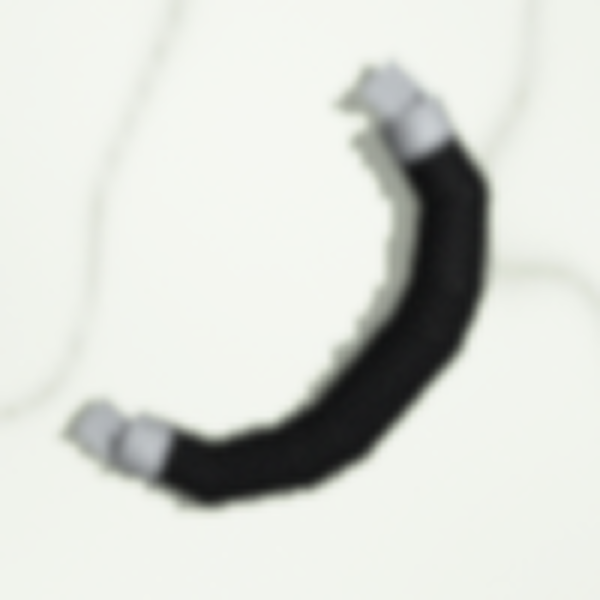

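Request:
apply_moves(
  commands=[
    {"dx":-3,"dy":3,"dz":-30,"spin":-8,"hand":0.43},
    {"dx":-3,"dy":4,"dz":-30,"spin":-8,"hand":0.43},
    {"dx":-3,"dy":3,"dz":-30,"spin":-8,"hand":0.43},
    {"dx":-3,"dy":3,"dz":-30,"spin":-8,"hand":0.43},
    {"dx":-3,"dy":3,"dz":-30,"spin":-7.5,"hand":0.43},
  ],
)

```text
t: 10.98
eef_pos: [0.6865, 0.0184, 0.2278]
ee_rot: [0.605, 1.571, -0.0]
force: [0.1, 0.0, 0.7]
width: 0.0506
```

Request:
apply_moves(
  commands=[
    {"dx":0,"dy":0,"dz":-12,"spin":0,"hand":0.43},
    {"dx":0,"dy":0,"dz":-13,"spin":0,"hand":0.43},
    {"dx":0,"dy":0,"dz":-12,"spin":0,"hand":0.43},
    {"dx":0,"dy":0,"dz":-7,"spin":0,"hand":0.43},
    {"dx":0,"dy":0,"dz":-3,"spin":0,"hand":0.43},
  ],
)

```text
t: 11.6
eef_pos: [0.6867, 0.0183, 0.1814]
ee_rot: [-1.755, 1.571, -2.355]
force: [0.4, -0.0, -0.0]
width: 0.0498
```

```bash
python3 - <<'E'
from h import *
s=status.get_state(); print(s['t'],s['eef_pos'],s['q'].round(2),s['force'],s['width']); R=rpy(s['ee_rot']); print(np.degrees(np.arctan2(R[1,1],R[0,1])))
a=viewer.grab_frame('scene')[:,:,::-1]; cv2.imwrite('pics/s5.png',cv2.resize(a[100:300,200:520],None,fx=2.5,fy=2.5))
E
```

```text
11.6 [0.68665377 0.01832009 0.18144568] [ 0.31  0.57 -0.2   0.   -0.8  -2.48] [ 0.40494316 -0.0316096  -0.02264369] 0.04976801804524277
55.61590632842559
```

View pics/s5.png

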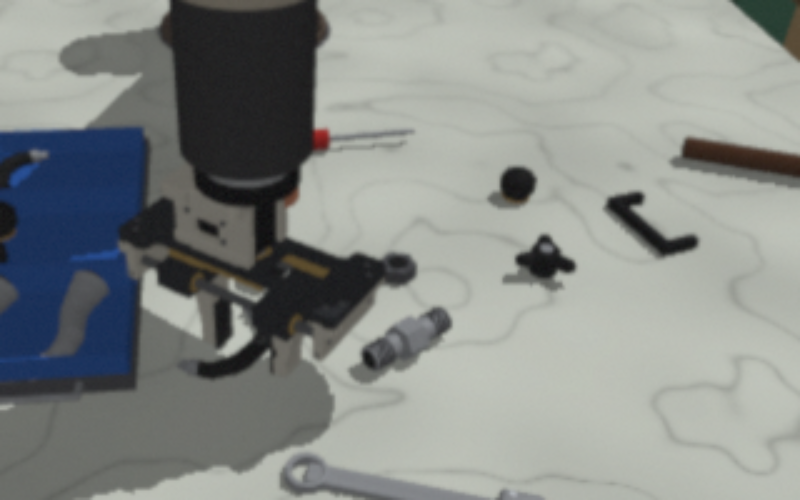

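Request:
apply_moves(
  commands=[
    {"dx":0,"dy":0,"dz":-1,"spin":0,"hand":1},
    {"dx":0,"dy":0,"dz":0,"spin":0,"hand":1},
    {"dx":0,"dy":0,"dz":0,"spin":0,"hand":1},
    {"dx":0,"dy":0,"dz":0,"spin":0,"hand":1},
    {"dx":0,"dy":0,"dz":0,"spin":0,"hand":1},
  ],
)

```text
t: 12.28
eef_pos: [0.6867, 0.0185, 0.1809]
ee_rot: [0.879, 1.57, 0.279]
force: [0.1, 0.8, -0.0]
width: 0.0153
```

Request:
apply_moves(
  commands=[
    {"dx":0,"dy":0,"dz":0,"spin":0,"hand":1},
    {"dx":0,"dy":0,"dz":0,"spin":0,"hand":1},
    {"dx":0,"dy":0,"dz":8,"spin":0,"hand":1},
    {"dx":0,"dy":0,"dz":20,"spin":0,"hand":1},
    {"dx":0,"dy":0,"dz":30,"spin":0,"hand":1},
  ],
)

```text
t: 12.9
eef_pos: [0.6864, 0.0183, 0.2396]
ee_rot: [-2.205, 1.57, -2.805]
force: [-0.1, -0.4, -0.6]
width: 0.0152
```

Request:
apply_moves(
  commands=[
    {"dx":-10,"dy":-6,"dz":20,"spin":3,"hand":1},
    {"dx":-22,"dy":-13,"dz":10,"spin":5,"hand":1},
    {"dx":-33,"dy":-20,"dz":0,"spin":6,"hand":1},
    {"dx":-36,"dy":-22,"dz":0,"spin":6,"hand":1},
    {"dx":-36,"dy":-22,"dz":0,"spin":6,"hand":1},
  ],
)

```text
t: 13.52
eef_pos: [0.5486, -0.0652, 0.2702]
ee_rot: [0.257, 1.569, 0.114]
force: [0.6, 0.7, -0.5]
width: 0.0155
```

Request:
apply_moves(
  commands=[
    {"dx":-36,"dy":-22,"dz":0,"spin":6,"hand":1},
    {"dx":-36,"dy":-22,"dz":0,"spin":5,"hand":1},
    {"dx":-32,"dy":-19,"dz":0,"spin":2,"hand":1},
    {"dx":-20,"dy":-12,"dz":0,"spin":0,"hand":1},
    {"dx":-10,"dy":-6,"dz":0,"spin":0,"hand":1},
  ],
)

```text
t: 14.15
eef_pos: [0.4152, -0.1461, 0.2695]
ee_rot: [-0.053, 1.569, 0.026]
force: [0.7, 0.8, -0.4]
width: 0.0152
```

Request:
apply_moves(
  commands=[
    {"dx":0,"dy":0,"dz":0,"spin":0,"hand":1},
    {"dx":0,"dy":0,"dz":0,"spin":0,"hand":1},
    {"dx":0,"dy":0,"dz":0,"spin":0,"hand":1},
    {"dx":0,"dy":0,"dz":0,"spin":0,"hand":1},
    {"dx":0,"dy":0,"dz":0,"spin":0,"hand":1},
  ],
)

```text
t: 14.78
eef_pos: [0.4158, -0.1455, 0.2685]
ee_rot: [-3.121, 1.57, -3.04]
force: [-0.5, -0.1, -0.5]
width: 0.0151
```

```bash
python3 - <<'E'
from h import *
s=status.get_state(); print(s['t'],s['eef_pos'],s['q'].round(2),s['force'],s['width']); R=rpy(s['ee_rot']); print(np.degrees(np.arctan2(R[1,1],R[0,1])))
C=cam('wrist',s);np.savez('w6.npz',K=C[0],D=C[1],e=C[2],R=C[3])
a=viewer.grab_frame('wrist')[:,:,::-1]; cv2.imwrite('pics/w6.png',a)
a=viewer.grab_frame('scene')[:,:,::-1]; cv2.imwrite('pics/s6.png',cv2.resize(a[100:300,100:420],None,fx=2.5,fy=2.5))
E
```

```text
14.775 [ 0.41575799 -0.14547826  0.26850274] [ 0.11  0.11 -0.67 -0.   -0.79 -1.6 ] [-0.52816386 -0.11919922 -0.51314962] 0.015091898435442997
94.60491669203032
```

View pics/w6.png

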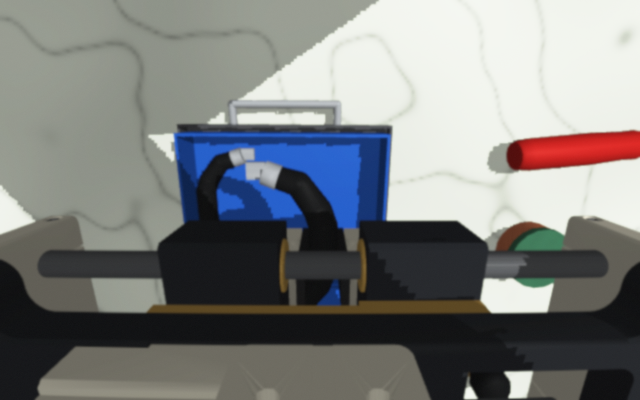

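View pics/s6.png

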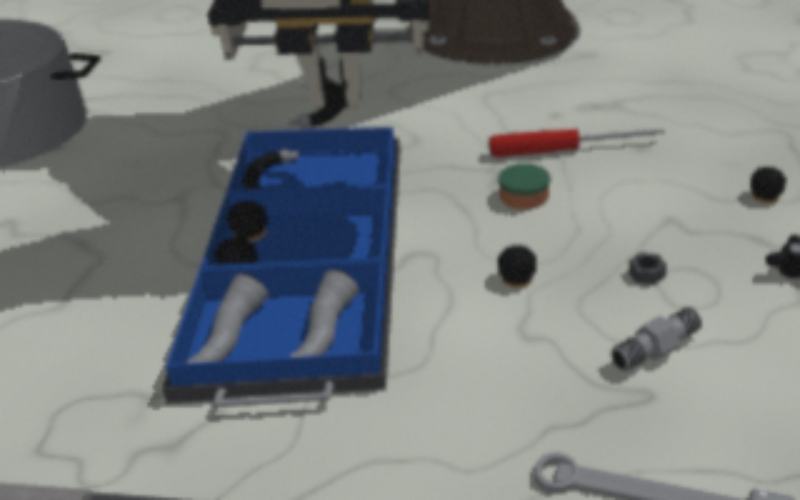

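```bash
python3 - <<'E'
from h import *
C=load('w6.npz')
print(ray([(177,134),(390,134),(387,215)],C,.033)*1e3)
print(ray([(247,172)],C,.088+.008)*1e3, ray([(231,155),(250,152)],C,.013)*1e3)
E
```

```text
[[ 365.10925213 -252.73915695   33.        ]
 [ 353.21459155 -102.52226328   33.        ]
 [ 412.90715372  -96.57540868   33.        ]]
[[ 376.26414607 -187.40788741   96.        ]] [[ 379.82660656 -220.20025513   13.        ]
 [ 376.30821671 -205.33053256   13.        ]]
```

Request:
apply_moves(
  commands=[
    {"dx":-2,"dy":0,"dz":-20,"spin":0,"hand":1},
    {"dx":0,"dy":0,"dz":-25,"spin":0,"hand":1},
    {"dx":0,"dy":0,"dz":-20,"spin":0,"hand":1},
    {"dx":0,"dy":0,"dz":-11,"spin":0,"hand":1},
    {"dx":0,"dy":0,"dz":-5,"spin":0,"hand":1},
  ],
)

```text
t: 15.5
eef_pos: [0.4137, -0.1456, 0.1873]
ee_rot: [-3.027, 1.57, -2.946]
force: [0.6, -1.3, -0.3]
width: 0.0151
```

Request:
apply_moves(
  commands=[
    {"dx":0,"dy":0,"dz":-1,"spin":0,"hand":1},
    {"dx":0,"dy":0,"dz":0,"spin":0,"hand":1},
    {"dx":0,"dy":0,"dz":0,"spin":0,"hand":1},
    {"dx":0,"dy":0,"dz":0,"spin":0,"hand":1},
    {"dx":0,"dy":0,"dz":0,"spin":0,"hand":1},
  ],
)

```text
t: 16.12
eef_pos: [0.4136, -0.1456, 0.1868]
ee_rot: [0.024, 1.57, 0.104]
force: [-0.7, -0.4, -0.6]
width: 0.0154
```

Request:
apply_moves(
  commands=[
    {"dx":0,"dy":0,"dz":-1,"spin":0,"hand":1},
    {"dx":0,"dy":0,"dz":-0.5,"spin":0,"hand":1},
    {"dx":0,"dy":0,"dz":0,"spin":0,"hand":1},
    {"dx":0,"dy":0,"dz":0,"spin":0,"hand":0.75},
    {"dx":0,"dy":0,"dz":0,"spin":0,"hand":0.65},
  ],
)

```text
t: 16.75
eef_pos: [0.4136, -0.1456, 0.1851]
ee_rot: [0.165, 1.571, 0.245]
force: [1.0, -0.2, 0.6]
width: 0.0267
```

Request:
apply_moves(
  commands=[
    {"dx":0,"dy":0,"dz":0,"spin":0,"hand":0.65},
    {"dx":0,"dy":0,"dz":4,"spin":0,"hand":0.65},
    {"dx":0,"dy":0,"dz":15,"spin":0,"hand":0.65},
    {"dx":0,"dy":0,"dz":30,"spin":0,"hand":0.65},
    {"dx":0,"dy":0,"dz":35,"spin":0,"hand":0.65},
  ],
)

```text
t: 17.38
eef_pos: [0.4133, -0.1456, 0.2699]
ee_rot: [-3.124, 1.569, -3.043]
force: [1.4, 0.3, -1.1]
width: 0.0307
```

Request:
apply_moves(
  commands=[
    {"dx":20,"dy":21,"dz":15,"spin":0,"hand":0.3},
    {"dx":42,"dy":44,"dz":0,"spin":0,"hand":0.1},
    {"dx":42,"dy":44,"dz":0,"spin":0,"hand":0},
    {"dx":42,"dy":44,"dz":0,"spin":0,"hand":0},
    {"dx":21,"dy":23,"dz":-10,"spin":0,"hand":0},
  ],
)

```text
t: 18.0
eef_pos: [0.5827, 0.0327, 0.2747]
ee_rot: [0.111, 1.569, 0.193]
force: [-0.6, -0.8, -0.1]
width: 0.0752
```

Request:
apply_moves(
  commands=[
    {"dx":0,"dy":0,"dz":-20,"spin":0,"hand":0},
    {"dx":0,"dy":0,"dz":-20,"spin":0,"hand":0},
    {"dx":0,"dy":0,"dz":0,"spin":0,"hand":0},
    {"dx":0,"dy":0,"dz":0,"spin":0,"hand":0},
    {"dx":0,"dy":0,"dz":0,"spin":0,"hand":0},
  ],
)

```text
t: 18.62
eef_pos: [0.5809, 0.0304, 0.2352]
ee_rot: [0.232, 1.569, 0.313]
force: [-0.5, -0.2, -0.1]
width: 0.0875
```

```bash
python3 - <<'E'
from h import *
s=status.get_state(); print(s['t'],s['eef_pos'],s['q'].round(2),s['force'],s['width']); R=rpy(s['ee_rot']); print(np.degrees(np.arctan2(R[1,1],R[0,1])))
a=viewer.grab_frame('wrist')[:,:,::-1]; cv2.imwrite('pics/w7.png',a)
a=viewer.grab_frame('scene')[:,:,::-1]; cv2.imwrite('pics/s7.png',cv2.resize(a[100:300,100:420],None,fx=2.5,fy=2.5))
E
```

```text
18.625 [0.58091678 0.03040236 0.23523307] [ 0.39  0.37 -0.4   0.   -0.79 -1.88] [-0.51132224 -0.20085751 -0.14583713] 0.0875385708080314
94.5919305071056
```

View pics/w7.png

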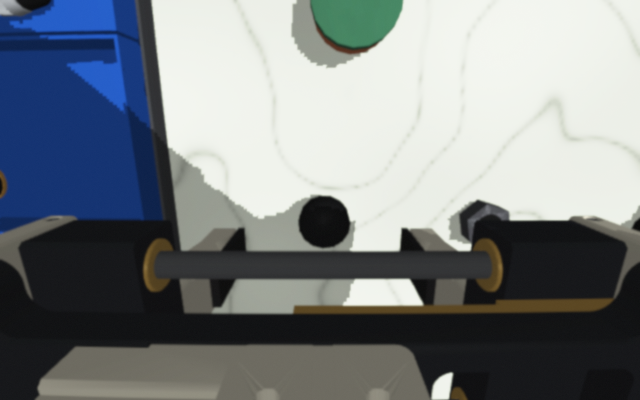

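View pics/s7.png

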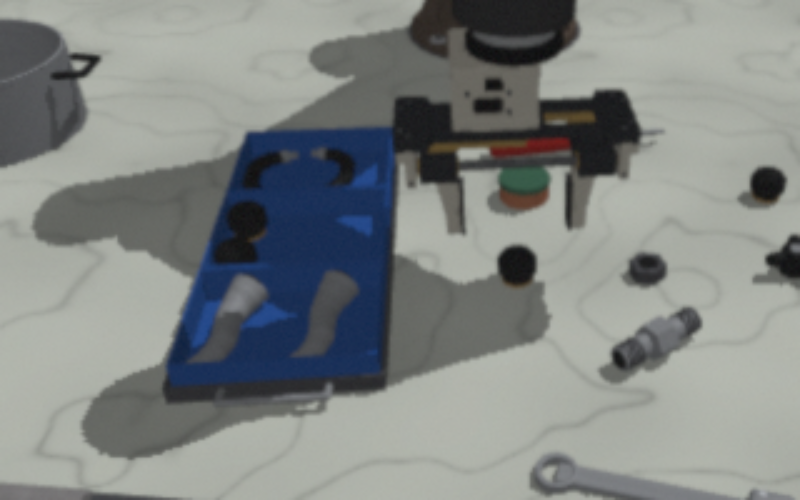

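```bash
python3 - <<'E'
from h import *
s=status.get_state();C=cam('wrist',s); print(ray([(324.5,222)],C,.02)*1e3)
E
```

```text
[[580.50143228  32.06075802  20.        ]]
```

Request:
apply_moves(
  commands=[
    {"dx":0,"dy":0,"dz":-16,"spin":0,"hand":0},
    {"dx":0,"dy":0,"dz":-16,"spin":0,"hand":0},
    {"dx":0,"dy":0,"dz":-14,"spin":0,"hand":0},
    {"dx":0,"dy":0,"dz":-7,"spin":0,"hand":0},
    {"dx":0,"dy":0,"dz":0,"spin":0,"hand":0},
  ],
)

```text
t: 19.35
eef_pos: [0.5805, 0.0303, 0.1803]
ee_rot: [-2.827, 1.569, -2.747]
force: [-1.1, -0.5, 0.7]
width: 0.0878
```

Request:
apply_moves(
  commands=[
    {"dx":0,"dy":0,"dz":0,"spin":0,"hand":1},
    {"dx":0,"dy":0,"dz":0,"spin":0,"hand":1},
    {"dx":0,"dy":0,"dz":0,"spin":0,"hand":1},
    {"dx":0,"dy":0,"dz":0,"spin":0,"hand":1},
    {"dx":0,"dy":0,"dz":0,"spin":0,"hand":1},
  ],
  grip_force=20,
)

```text
t: 19.98
eef_pos: [0.5806, 0.0304, 0.1813]
ee_rot: [0.355, 1.571, 0.435]
force: [-0.5, 0.6, 0.3]
width: 0.0432
```

Request:
apply_moves(
  commands=[
    {"dx":0,"dy":0,"dz":0,"spin":0,"hand":1},
    {"dx":0,"dy":0,"dz":0,"spin":0,"hand":1},
    {"dx":0,"dy":0,"dz":0,"spin":0,"hand":1},
    {"dx":0,"dy":0,"dz":0,"spin":0,"hand":1},
    {"dx":0,"dy":0,"dz":0,"spin":0,"hand":1},
  ],
)

```text
t: 20.6
eef_pos: [0.5806, 0.0304, 0.1812]
ee_rot: [-1.528, 1.571, -1.448]
force: [0.1, -0.3, 0.8]
width: 0.0358
```

Request:
apply_moves(
  commands=[
    {"dx":0,"dy":0,"dz":8,"spin":0,"hand":1},
    {"dx":0,"dy":0,"dz":20,"spin":0,"hand":1},
    {"dx":0,"dy":0,"dz":30,"spin":0,"hand":1},
    {"dx":-1,"dy":-12,"dz":22,"spin":0,"hand":1},
    {"dx":-2,"dy":-25,"dz":5,"spin":0,"hand":1},
  ],
)

```text
t: 21.22
eef_pos: [0.5782, -0.0063, 0.2686]
ee_rot: [0.153, 1.567, 0.235]
force: [0.2, -0.8, -0.2]
width: 0.0352
```

Request:
apply_moves(
  commands=[
    {"dx":-3,"dy":-35,"dz":0,"spin":0,"hand":1},
    {"dx":-3,"dy":-35,"dz":0,"spin":0,"hand":1},
    {"dx":-3,"dy":-35,"dz":0,"spin":0,"hand":1},
    {"dx":-2,"dy":-20,"dz":0,"spin":0,"hand":1},
    {"dx":-1,"dy":-10,"dz":0,"spin":0,"hand":1},
  ],
)

```text
t: 21.85
eef_pos: [0.5655, -0.1425, 0.2664]
ee_rot: [0.306, 1.571, 0.385]
force: [0.4, -0.2, -0.0]
width: 0.0353
```

Request:
apply_moves(
  commands=[
    {"dx":0,"dy":0,"dz":-18,"spin":0,"hand":1},
    {"dx":0,"dy":0,"dz":-22,"spin":0,"hand":1},
    {"dx":0,"dy":0,"dz":-15,"spin":0,"hand":1},
    {"dx":0,"dy":0,"dz":-5,"spin":0,"hand":1},
    {"dx":0,"dy":0,"dz":0,"spin":0,"hand":1},
  ],
)

```text
t: 22.48
eef_pos: [0.5658, -0.1414, 0.2062]
ee_rot: [-2.734, 1.571, -2.653]
force: [-0.2, -0.1, -0.1]
width: 0.0351
```

```bash
python3 - <<'E'
from h import *
s=status.get_state(); print(s['t'],s['eef_pos'],s['q'].round(2),s['force'],s['width']); R=rpy(s['ee_rot']); print(np.degrees(np.arctan2(R[1,1],R[0,1])))
a=viewer.grab_frame('wrist')[:,:,::-1]; cv2.imwrite('pics/w8.png',a)
a=viewer.grab_frame('scene')[:,:,::-1]; cv2.imwrite('pics/s8.png',cv2.resize(a[100:300,100:420],None,fx=2.5,fy=2.5))
E
```

```text
22.475 [ 0.56583009 -0.14138981  0.20615847] [ 0.09  0.41 -0.43  0.   -0.73 -1.58] [-0.24782366 -0.0721943  -0.10380331] 0.0351401563990433
94.62082791565211
```

View pics/w8.png

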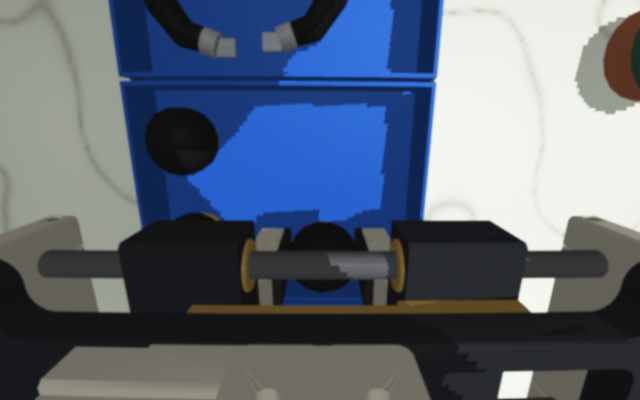

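View pics/s8.png

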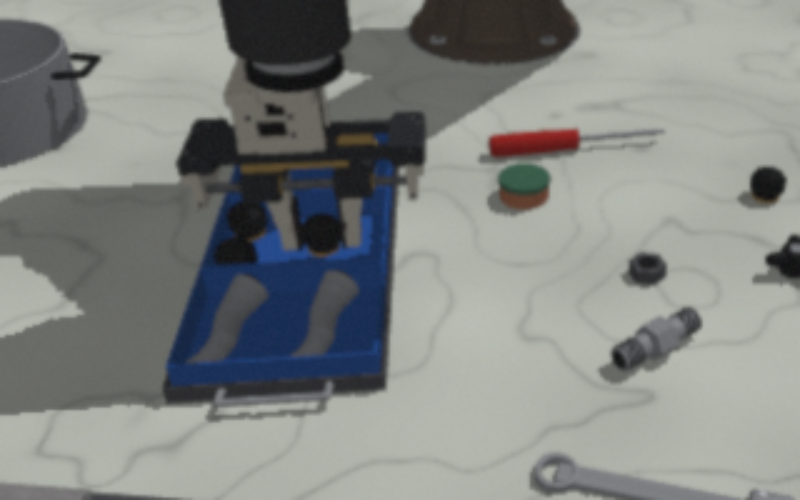

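Request:
apply_moves(
  commands=[
    {"dx":0,"dy":0,"dz":-9,"spin":0,"hand":1},
    {"dx":0,"dy":0,"dz":-7,"spin":0,"hand":1},
    {"dx":0,"dy":0,"dz":-3,"spin":0,"hand":1},
    {"dx":0,"dy":0,"dz":-1,"spin":0,"hand":1},
    {"dx":0,"dy":0,"dz":0,"spin":0,"hand":1},
  ],
)

```text
t: 23.2
eef_pos: [0.5656, -0.1416, 0.1862]
ee_rot: [-0.125, 1.571, -0.045]
force: [-0.3, 0.4, -0.9]
width: 0.0353
```

Request:
apply_moves(
  commands=[
    {"dx":0,"dy":0,"dz":-0.7,"spin":0,"hand":1},
    {"dx":0,"dy":0,"dz":0,"spin":0,"hand":1},
    {"dx":0,"dy":0,"dz":0,"spin":0,"hand":1},
    {"dx":0,"dy":0,"dz":0,"spin":0,"hand":0.55},
    {"dx":0,"dy":0,"dz":0,"spin":0,"hand":0.48},
  ],
)

```text
t: 23.82
eef_pos: [0.5657, -0.1416, 0.1854]
ee_rot: [0.08, 1.571, 0.16]
force: [-0.6, 0.3, 0.1]
width: 0.0435
```

Request:
apply_moves(
  commands=[
    {"dx":0,"dy":0,"dz":0,"spin":0,"hand":0.48},
    {"dx":0,"dy":0,"dz":4,"spin":0,"hand":0.48},
    {"dx":0,"dy":0,"dz":15,"spin":0,"hand":0.48},
    {"dx":0,"dy":0,"dz":30,"spin":0,"hand":0.48},
    {"dx":0,"dy":0,"dz":35,"spin":0,"hand":0.48},
  ],
)

```text
t: 24.45
eef_pos: [0.5655, -0.1416, 0.271]
ee_rot: [-2.802, 1.57, -2.722]
force: [0.2, 0.1, -0.3]
width: 0.0453
```

Request:
apply_moves(
  commands=[
    {"dx":-4,"dy":20,"dz":10,"spin":0,"hand":0.2},
    {"dx":-12,"dy":45,"dz":0,"spin":0,"hand":0},
    {"dx":-15,"dy":55,"dz":0,"spin":0,"hand":0},
    {"dx":-16,"dy":57,"dz":0,"spin":0,"hand":0},
    {"dx":-16,"dy":57,"dz":0,"spin":0,"hand":0},
  ],
)

```text
t: 25.08
eef_pos: [0.5015, 0.0944, 0.2799]
ee_rot: [0.594, 1.57, 0.675]
force: [0.8, 1.4, 0.8]
width: 0.0859
```

Request:
apply_moves(
  commands=[
    {"dx":-16,"dy":57,"dz":0,"spin":0,"hand":0},
    {"dx":-16,"dy":57,"dz":0,"spin":0,"hand":0},
    {"dx":-16,"dy":50,"dz":-10,"spin":0,"hand":0},
    {"dx":-11,"dy":31,"dz":-20,"spin":0,"hand":0},
    {"dx":0,"dy":0,"dz":-10,"spin":0,"hand":0},
  ],
)

```text
t: 25.7
eef_pos: [0.4422, 0.2895, 0.2389]
ee_rot: [-2.68, 1.57, -2.596]
force: [0.4, -0.6, 0.0]
width: 0.088
```

Request:
apply_moves(
  commands=[
    {"dx":0,"dy":0,"dz":0,"spin":0,"hand":0},
    {"dx":0,"dy":0,"dz":0,"spin":0,"hand":0},
    {"dx":0,"dy":0,"dz":0,"spin":0,"hand":0},
    {"dx":0,"dy":0,"dz":0,"spin":0,"hand":0},
    {"dx":0,"dy":0,"dz":0,"spin":0,"hand":0},
  ],
)

```text
t: 26.32
eef_pos: [0.4438, 0.2871, 0.2397]
ee_rot: [0.852, 1.57, 0.932]
force: [-0.3, -0.4, 0.7]
width: 0.0874
```

```bash
python3 - <<'E'
from h import *
s=status.get_state(); print(s['t'],s['eef_pos'],s['q'].round(2),s['force'],s['width']); R=rpy(s['ee_rot']); print(np.degrees(np.arctan2(R[1,1],R[0,1])))
C=cam('wrist',s);np.savez('w9.npz',K=C[0],D=C[1],e=C[2],R=C[3])
a=viewer.grab_frame('wrist')[:,:,::-1]; cv2.imwrite('pics/w9.png',a)
a=viewer.grab_frame('scene')[:,:,::-1]; cv2.imwrite('pics/s9.png',cv2.resize(a[100:300,160:480],None,fx=2.5,fy=2.5))
E
```

```text
26.325 [0.44378785 0.28712573 0.23972157] [ 0.95  0.29 -0.52  0.   -0.76 -2.44] [-0.32893769 -0.35686374  0.68364066] 0.08743251887778655
94.56028303501245
```

View pics/w9.png

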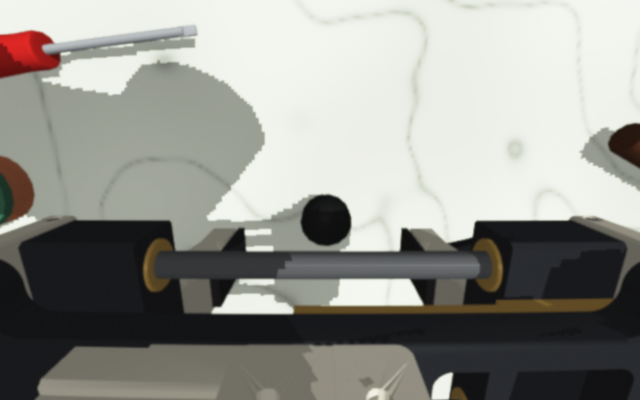

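View pics/s9.png

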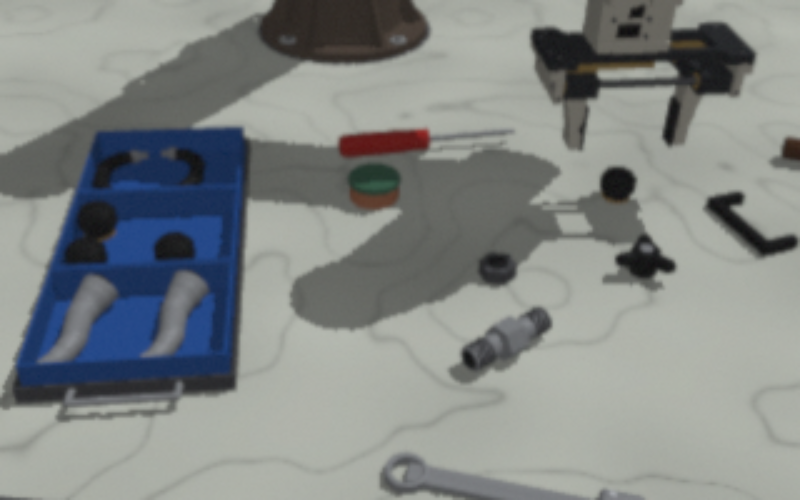

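Request:
apply_moves(
  commands=[
    {"dx":0,"dy":1,"dz":-18,"spin":0,"hand":0.2},
    {"dx":0,"dy":0,"dz":-18,"spin":0,"hand":0.2},
    {"dx":0,"dy":0,"dz":-14,"spin":0,"hand":0.2},
    {"dx":0,"dy":0,"dz":-8,"spin":0,"hand":0.2},
    {"dx":0,"dy":0,"dz":0,"spin":0,"hand":0.2},
  ],
)

```text
t: 27.05
eef_pos: [0.4436, 0.2883, 0.181]
ee_rot: [-2.26, 1.57, -2.18]
force: [-0.1, 0.3, 0.8]
width: 0.0698
```

Request:
apply_moves(
  commands=[
    {"dx":0,"dy":0,"dz":0,"spin":0,"hand":1},
    {"dx":0,"dy":0,"dz":0,"spin":0,"hand":1},
    {"dx":0,"dy":0,"dz":0,"spin":0,"hand":1},
    {"dx":0,"dy":0,"dz":0,"spin":0,"hand":1},
    {"dx":0,"dy":0,"dz":0,"spin":0,"hand":1},
  ],
)

```text
t: 27.68
eef_pos: [0.4437, 0.2885, 0.1817]
ee_rot: [0.797, 1.57, 0.878]
force: [-0.5, 0.6, 2.6]
width: 0.0352
```

Request:
apply_moves(
  commands=[
    {"dx":0,"dy":0,"dz":0,"spin":0,"hand":1},
    {"dx":0,"dy":0,"dz":0,"spin":0,"hand":1},
    {"dx":0,"dy":0,"dz":0,"spin":0,"hand":1},
    {"dx":0,"dy":0,"dz":8,"spin":0,"hand":1},
    {"dx":0,"dy":0,"dz":20,"spin":0,"hand":1},
  ],
)

```text
t: 28.3
eef_pos: [0.4433, 0.288, 0.2091]
ee_rot: [-2.331, 1.568, -2.251]
force: [0.2, 1.0, 0.2]
width: 0.0355
```

Request:
apply_moves(
  commands=[
    {"dx":0,"dy":0,"dz":30,"spin":0,"hand":1},
    {"dx":2,"dy":-12,"dz":25,"spin":0,"hand":1},
    {"dx":4,"dy":-26,"dz":6,"spin":0,"hand":1},
    {"dx":6,"dy":-40,"dz":0,"spin":0,"hand":1},
    {"dx":7,"dy":-47,"dz":0,"spin":0,"hand":1},
  ],
)

```text
t: 28.92
eef_pos: [0.4626, 0.1625, 0.2709]
ee_rot: [0.712, 1.57, 0.794]
force: [0.9, -0.3, -0.6]
width: 0.035
```

Request:
apply_moves(
  commands=[
    {"dx":8,"dy":-50,"dz":0,"spin":0,"hand":1},
    {"dx":8,"dy":-50,"dz":0,"spin":0,"hand":1},
    {"dx":8,"dy":-50,"dz":0,"spin":0,"hand":1},
    {"dx":8,"dy":-50,"dz":0,"spin":0,"hand":1},
    {"dx":7,"dy":-45,"dz":0,"spin":0,"hand":1},
  ],
)

```text
t: 29.55
eef_pos: [0.5015, -0.0834, 0.2708]
ee_rot: [0.332, 1.571, 0.412]
force: [0.2, 0.3, -0.3]
width: 0.0353
```

Request:
apply_moves(
  commands=[
    {"dx":5,"dy":-35,"dz":0,"spin":0,"hand":1},
    {"dx":3,"dy":-20,"dz":0,"spin":0,"hand":1},
    {"dx":1,"dy":-8,"dz":0,"spin":0,"hand":1},
    {"dx":0,"dy":0,"dz":-10,"spin":0,"hand":1},
    {"dx":0,"dy":0,"dz":0,"spin":0,"hand":1},
  ],
)

```text
t: 30.18
eef_pos: [0.51, -0.144, 0.2594]
ee_rot: [2.976, 1.569, 3.057]
force: [0.1, -0.4, -0.6]
width: 0.0354
```

```bash
python3 - <<'E'
from h import *
s=status.get_state(); print(s['t'],s['eef_pos'],s['q'].round(2),s['force'],s['width']); R=rpy(s['ee_rot']); print(np.degrees(np.arctan2(R[1,1],R[0,1])))
a=viewer.grab_frame('wrist')[:,:,::-1]; cv2.imwrite('pics/w10.png',a)
E
```

```text
30.175 [ 0.51003734 -0.14397972  0.25943514] [ 0.1   0.27 -0.49 -0.   -0.81 -1.58] [ 0.14388597 -0.40911334 -0.55937068] 0.03539520259783346
94.61411166374378
```

View pics/w10.png

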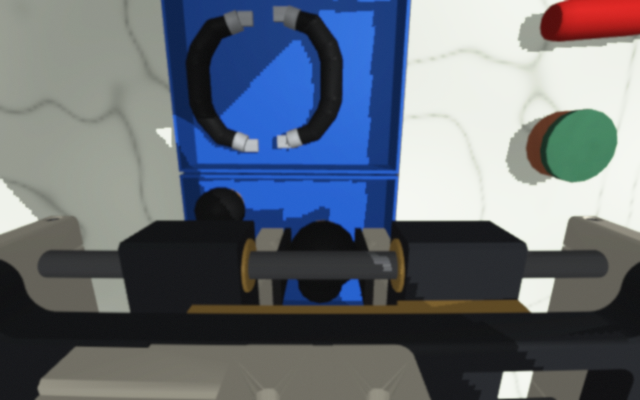

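The handle lies flat in its bin at (320,80). Knob b is held over its bin at (322,260), clear of the divider at row 172.

Request:
apply_moves(
  commands=[
    {"dx":0,"dy":0,"dz":-20,"spin":0,"hand":1},
    {"dx":0,"dy":0,"dz":-22,"spin":0,"hand":1},
    {"dx":0,"dy":0,"dz":-18,"spin":0,"hand":1},
    {"dx":0,"dy":0,"dz":-8,"spin":0,"hand":1},
    {"dx":0,"dy":0,"dz":-4,"spin":0,"hand":1},
  ],
)

```text
t: 30.85
eef_pos: [0.5108, -0.1442, 0.1884]
ee_rot: [-2.366, 1.571, -2.285]
force: [-0.3, -0.5, 0.5]
width: 0.0355
```

Request:
apply_moves(
  commands=[
    {"dx":0,"dy":0,"dz":-1,"spin":0,"hand":1},
    {"dx":0,"dy":0,"dz":0,"spin":0,"hand":1},
    {"dx":0,"dy":0,"dz":0,"spin":0,"hand":1},
    {"dx":0,"dy":0,"dz":0,"spin":0,"hand":1},
    {"dx":0,"dy":0,"dz":0,"spin":0,"hand":1},
  ],
)

```text
t: 31.48
eef_pos: [0.5106, -0.1446, 0.1876]
ee_rot: [0.019, 1.571, 0.099]
force: [-0.2, -0.2, -0.2]
width: 0.0353
```

Request:
apply_moves(
  commands=[
    {"dx":0,"dy":0,"dz":-1,"spin":0,"hand":1},
    {"dx":0,"dy":0,"dz":-0.7,"spin":0,"hand":1},
    {"dx":0,"dy":0,"dz":0,"spin":0,"hand":1},
    {"dx":0,"dy":0,"dz":0,"spin":0,"hand":0.55},
    {"dx":0,"dy":0,"dz":0,"spin":0,"hand":0.48},
  ],
)

```text
t: 32.1
eef_pos: [0.5106, -0.1446, 0.1857]
ee_rot: [0.121, 1.571, 0.202]
force: [0.2, 0.6, 1.0]
width: 0.0431
```

Request:
apply_moves(
  commands=[
    {"dx":0,"dy":0,"dz":0,"spin":0,"hand":0.48},
    {"dx":0,"dy":0,"dz":4,"spin":0,"hand":0.48},
    {"dx":0,"dy":0,"dz":15,"spin":0,"hand":0.48},
    {"dx":0,"dy":0,"dz":30,"spin":0,"hand":0.48},
    {"dx":0,"dy":0,"dz":40,"spin":0,"hand":0.48},
  ],
)

```text
t: 32.72
eef_pos: [0.5103, -0.1446, 0.2761]
ee_rot: [-3.116, 1.57, -3.035]
force: [1.2, -0.3, -0.4]
width: 0.0457
```

Request:
apply_moves(
  commands=[
    {"dx":10,"dy":40,"dz":30,"spin":0,"hand":0},
    {"dx":10,"dy":50,"dz":20,"spin":0,"hand":0},
    {"dx":0,"dy":50,"dz":20,"spin":0,"hand":0},
    {"dx":0,"dy":50,"dz":0,"spin":0,"hand":0},
    {"dx":0,"dy":50,"dz":0,"spin":0,"hand":0},
  ],
)

```text
t: 33.35
eef_pos: [0.5303, 0.0969, 0.3466]
ee_rot: [0.404, 1.568, 0.485]
force: [-0.2, 0.2, 0.4]
width: 0.0863
```

Request:
apply_moves(
  commands=[
    {"dx":-10,"dy":50,"dz":0,"spin":0,"hand":0},
    {"dx":-20,"dy":50,"dz":0,"spin":0,"hand":0},
    {"dx":0,"dy":0,"dz":0,"spin":0,"hand":0},
    {"dx":0,"dy":0,"dz":0,"spin":0,"hand":0},
    {"dx":0,"dy":0,"dz":0,"spin":0,"hand":0},
  ],
)

```text
t: 33.98
eef_pos: [0.5008, 0.1945, 0.3452]
ee_rot: [0.507, 1.571, 0.586]
force: [0.4, -0.3, 0.6]
width: 0.0874
```

```bash
python3 - <<'E'
from h import *
s=status.get_state(); print(s['t'],s['eef_pos'],s['force'],s['width'],abs(s['qd']).max())
a=viewer.grab_frame('top')[:,:,::-1]; cv2.imwrite('pics/t11.png',a); cv2.imwrite('pics/t11z.png',cv2.resize(a[125:305,155:465],None,fx=2.58,fy=2.58,interpolation=cv2.INTER_CUBIC))
a=viewer.grab_frame('scene')[:,:,::-1]; cv2.imwrite('pics/s11.png',cv2.resize(a[140:270,160:490],None,fx=2.42,fy=2.42,interpolation=cv2.INTER_CUBIC))
C=cam('top')
a=cv2.imread('pics/t11.png'); dark=(a.max(2)<55).astype(np.uint8)
n,l,st,ce=cv2.connectedComponentsWithStats(dark[125:305,155:465])
for i in range(1,n):
    if st[i,4]>25: print(st[i].tolist(),(ray([ce[i]+[155,125]],C,.022)*1000).round(1)[0,:2])
E
```

```text
33.975 [0.50078913 0.19450638 0.34517056] [ 0.36618655 -0.25727891  0.55311333] 0.08741828162391976 0.006413519566324834
[0, 7, 69, 90, 3687] [621.9 400. ]
[0, 30, 96, 123, 2148] [521.9 309.8]
[73, 63, 36, 49, 568] [518.9 227.7]
[119, 65, 26, 44, 970] [532.2 143.7]
[271, 68, 14, 12, 129] [ 575.3 -217.9]
[241, 70, 13, 13, 125] [ 567.5 -141.7]
[12, 84, 12, 13, 51] [514.6 426.9]
[242, 92, 14, 14, 146] [ 511.1 -144.6]
[273, 92, 14, 12, 134] [ 515.5 -222.4]
[277, 119, 13, 35, 210] [ 423.  -231.9]
[246, 121, 14, 36, 212] [ 414.4 -149.4]
```

View pics/t11z.png

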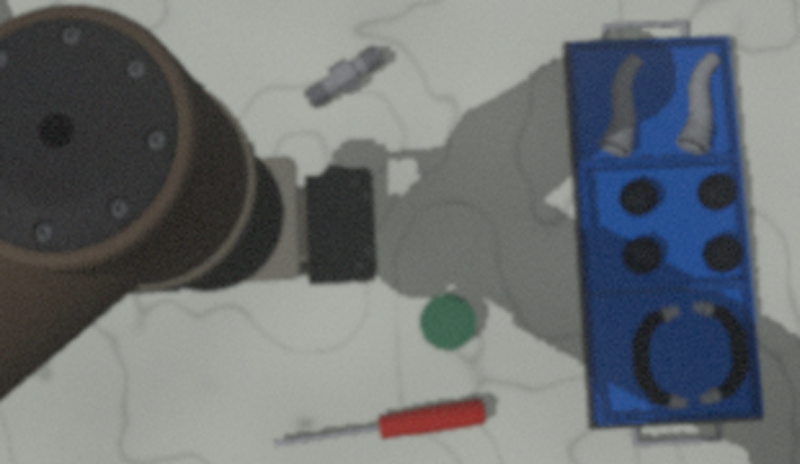

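View pics/s11.png

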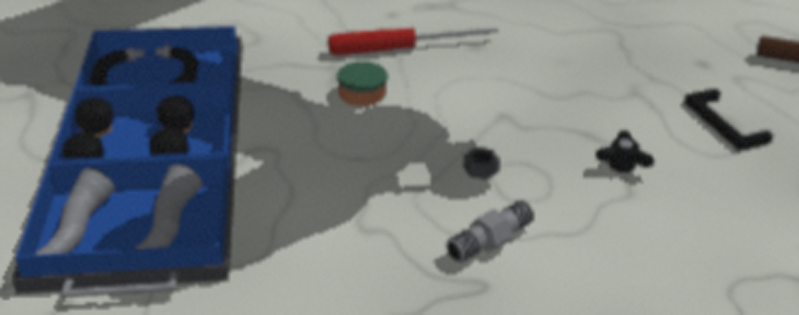

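```bash
python3 -c "
from station import arm
print(arm.job_done())"
```

```text
the job is handed in; nothing more can be done
None
```

I put the spout, the handle and both lid knobs into the bins of their own kind and handed the job in at about 34 s of the 109 s allowed. Each was lowered to within about a millimetre of the bin floor, or onto it, before the fingers opened.

**In the bins:** The last top and scene pictures show all four spares beside their fixed twins. The loose knobs measured (567, -142) and (511, -145) mm and the handle about (414, -149) mm. All are well inside the bin limits and look flat and upright. I checked the spout by eye only.

**Look-alikes:** In the last scene picture the nipple, pull and three-armed knob sit at the same pixels as at the start. In the top picture the arm hid the pull and the armed knob, so only the nipple could be checked from there.

**Robot:** It stood still with the gripper open, clear of everything. The tool force only read noise, about 0.6 N.

**Not confirmed:** The wrist force never showed a clear touch on the bin floor, because the parts weigh less than the roughly 1 N of noise. The set-down heights therefore come from the heights at which each part was gripped. No check failed.

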